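# Set up the battery analyser on the repair bench

### The job

Push the battery analyser across the mat, keeping it flat on the table, until it lies wholly inside the white tape outline and square with it, and drop the two battery packs into the dock, each fully down in the pocket of its own length. Do not disturb the solder spool or the other things lying about.

Things in the scene. Friction and masses are not known exactly. Their poses are not given: they have to be found in the camera images.
- analyser: The battery analyser: a sealed flat instrument, a loose box 100 mm (its x) by 170 mm (its y, the long axis) by 34 mm high, too wide to be gripped across, bare metal sides and a dark top with a small screen; about 0.5 to 1 kg; slides on the table with ordinary friction (a push of 3 to 10 N). Its side faces are flat and upright up to 30 mm. Origin: centre of its underside; z up. It may end either way round.
- outline: The parking outline: a rectangle of flat white tape stuck to the green mat, no height. Inside the tape it measures 124 mm (its x) by 194 mm (its y), so the analyser has 12 mm to spare all round. Origin: its centre on the table. (A small white paper sheet, flat too, also lies on the mat; things may slide over it.)
- dock: The battery dock: a black block fixed to the table, 60 mm (its x) by 190 mm (its y) by 22 mm high, with two open-topped pockets in a row along its y, each 16 mm deep, with bright metal floors. Origin: centre of its underside.
- pocket_long (a point): Centre of the floor of the dock's long pocket, 6 mm above the table (dock y = +40 mm). The pocket is 90 mm long (along the dock's y), 38 mm wide, 16 mm deep, with slightly chamfered rims. Axes as the dock's.
- pocket_short (a point): Centre of the floor of the dock's short pocket, 6 mm above the table (dock y = -50 mm). The pocket is 70 mm long (along the dock's y), 38 mm wide, 16 mm deep. Axes as the dock's.
- pack_long: The longer battery pack: loose grey block lying on the table, 28 mm (its x) by 80 mm (its y) by 42 mm high, about 0.11 kg. Origin: centre of its underside. Seated, it stands 26 mm out of the dock; it may go in either way round.
- pack_short: The shorter battery pack: same section, 28 mm (its x) by 60 mm (its y) by 42 mm high, about 0.085 kg. Origin: centre of its underside.
- spool: Bystander: solder spool standing on end, 62 mm across, 60 mm high, 0.5 kg, loose, in the way between the analyser and the outline. Origin: centre of its underside.
- flux_jar: Bystander: amber jar with a white lid, 48 mm across, 50 mm high. Origin: centre of its underside.
- loupe: Bystander: white round loupe, 60 mm across, 26 mm high. Origin: centre of its underside.
- board: Bystander: green circuit board lying flat, 75 mm (its x) by 110 mm (its y), 14 mm high with its components. Origin: centre of its underside.
- marker: Bystander: white and blue marker pen, 17 mm thick, 115 mm long (its y). Origin: centre of its underside.
- driver: Bystander: black-handled screwdriver lying along its x, 160 mm long, about 25 mm thick. Origin: under its middle.
- bracket: Bystander: sheet steel angle bracket, 50 mm (its x) by 90 mm (its y), 18 mm high. Origin: centre of its underside.
Mind the look-alikes: they are no part of the job. Leave any blue look-alike of the pack_long alone.

How it is judged:
At the end, for the whole second after the job is handed in: Analyser flat, still, centre within 14 mm of the outline's along each outline axis, long side within 0.15 rad, either way round; each pack in the pocket of its length, upright, still, on its floor (within 5 mm), within 10 mm of its centre (x of analyser in the frame of outline between -0.014 and 0.014 m and y of analyser in the frame of outline between -0.014 and 0.014 m and angle between the y axis of analyser and the y axis of outline, either way round below 0.15 rad and height (world z) of analyser below 0.004 m and angle between analyser's own z axis and vertical below 0.05 rad and linear speed of analyser below 0.01 m/s and horizontal distance between pack_long and pocket_long below 0.01 m and z of pack_long in the frame of pocket_long below 0.005 m and angle between each of pack_long, pack_short's own z axis and vertical below 0.12 rad and angle between the y axis of each of pack_long, pack_short and the y axis of dock, either way round below 0.25 rad and linear speed of each of pack_long, pack_short below 0.02 m/s and horizontal distance between pack_short and pocket_short below 0.01 m and z of pack_short in the frame of pocket_short below 0.005 m); the robot touches nothing.
It fails at once if the analyser is lifted off the table or tipped (height (world z) of analyser above 0.012 m or angle between analyser's own z axis and vertical above 0.15 rad).
It fails at once if the solder spool is knocked over or moved more than 20 mm (distance of spool from where it was at the start of the episode above 0.02 m or angle between spool's own z axis and vertical above 0.5 rad).
It fails at once if another bystander is knocked over or moved more than 20 mm (distance of any of flux_jar, loupe, board, marker, driver, bracket from where it was at the start of the episode above 0.02 m or angle between any of flux_jar, loupe, board, marker, bracket's own z axis and vertical above 0.5 rad).
It also fails if it takes over 72 s, if anything falls off the work surface, if the arm or the gripper's body presses on something with over 40 N, if the wrist force passes 120 N, or if a joint passes its speed limit or range.

### The arm

A 6-joint arm with a two-finger parallel gripper is mounted at the origin on the work surface. World frame = base frame: x ahead of the robot, y to its left, z up, the work surface at z = 0. Lengths are in m, angles in rad, forces in N, time in s.
With the tool pointing down it reaches from about 0.3 to 0.875 m from the base axis. Payload 6.4 kg.
Tool frame: the origin (TCP) lies midway between the tips of the shut fingers; the grasp point (between the pads) lies 19 mm behind it (ctrl.tcp_to_grasp is the distance from the TCP to the grasp point, in m); z points along the fingers, y is the direction in which the jaws open and shut (so a half turn about z gives the same grasp; the last joint's range is limited). The gripper opens to 85 mm and grips with 20 to 120 N. Pads are 22 mm wide; open, the fingers measure 114 mm over their backs; the gripper's body (76 mm by 85 mm) begins 54 mm behind the grasp point. The pads swing forward as they close: fully open they stand 13 mm farther back than shut.
Start: joints at [1.121, 0.181, 1.607, -0, 1.354, -0.206], TCP at [0.139, 0.558, 0.231] pointing down, gripper open.
Joint ranges: [-2.99, 2.99], [-0.89, 2.07], [0.3, 2.58], [-1.14, 4.28], [0, 2.63], [-3.12, 3.12]. Speed limits (rad/s): [2.57, 2.57, 3.01, 3.14, 3.14, 3.14].

### API

Orientations are given as a unit quaternion [w, x, y, z].
In Python, from bench import monitor, imaging, order, spotter, ctrl gives the robot as it stands.
- The arm moves only by the shell command python3 -m pendant 'ROWS'. ROWS is JSON, a list that holds one entry, the list of rows, each a list of 5 numbers: the shift along the world's x, y, z in mm, then the turn about the world's z in degrees, then the finger opening in mm, from 0 to 85.4. A call has 1 to 8 rows; each row shifts and turns the commanded pose from where the row before left it; what a row does not reach is not made up. A row lasts 1/8 s, in which the tool goes at most 62.5 mm and 10.7 degrees, less where a joint would pass 70% of its speed; a pose out of reach is approached as far as the arm can. A call with a gripper value outside its range is refused whole. The fingers move at their own pace and stop on an object; the grip force is fixed at half the most. Time passes only in rows, so rows that do not move let the fingers close. It gives the time, the measured TCP pose, the force and the opening at its end, in the units of the state.
- monitor.get_obs(): the state, without advancing time (a new reading comes with each control period).
- imaging.camera(name): name is "scene" or "top" or "wrist"; returns a dict with "img" (420x560x3 uint8, red, green, blue), "vfov" (degrees; the focal length in pixels is half the picture's height over the tangent of half this angle, whatever the lens; pixels are square), "cx", "cy" (the principal point, pixels), "origin" and "orientation" of the camera in the world. Camera axes: x right, y down, z forward; pixel columns grow to the right and rows downward; lengths in m; the calibration is good to about 2 mm. A picture is of the moment at which its call begins. There is no depth.
- order.hand_in(): hands the job in, once; it reports no verdict.
Trained networks look in the newest picture that a camera, given by its name, has taken for a name from the list of things; names that differ only in an ending like _2 or _b are one class to them, and where a whole thing is asked for, a point or a joint stands for the part that bears it (a point fixed in the world has none). Each returns a list of dicts, best first, with "confidence" (0 to 1); they miss things now and then, are a little off and sometimes report something else, mostly with a low value. They report only what shows in the picture. A call takes as long as a camera call. They do not tell look-alikes from the thing itself.
- spotter.recognise(camera, thing): "at" ([x, y, z] in m, in the coordinates of the camera as it stood for that picture, good to about 4 mm: the middle of the surface that is visible of it).
- spotter.tip_of(camera, thing): "at" ([x, y, z] in m, in the coordinates of the camera as it stood for that picture, good to about 4 mm: a listed point, or the origin of a listed thing).
The state is a dict: "time_s": time; "q": joint angles; "dq": joint speeds; "joint_efforts": joint torques, N m; "eef_pos": TCP position; "eef_rot": TCP orientation; "wrist_force": force on the tool from outside, world axes, zero at the start; "torque": the same for the moment, N m; "opening": opening from 0.0 (shut) to 1.0 (fully open).
Only numpy, scipy, OpenCV 4.12 (cv2) and the standard library are available. Lean on these libraries where they do the work, as an engineer would, in place of code of your own. Each camera call takes 0.05 s, during which the arm holds its last target. There are 200 camera calls.

## Working session

There is one attempt and no reset: what is moved stays moved. The work goes in short steps, Python scripts to look and compute and a shell command to move; the robot and the scene stay as the last step left them, time stands still between calls to the robot, and variables do not carry over. Pictures are saved under pics/ and viewed, about 8 in all and at most 12, crops included, and the job is handed in when it is done.

```bash
mkdir -p pics; ls
cat > h.py <<'E'
import numpy as np, cv2
from scipy.spatial.transform import Rotation as R
from bench import monitor, imaging, order, spotter, ctrl
def rot(q): return R.from_quat([q[1],q[2],q[3],q[0]]).as_matrix()
class Cam:
    def __init__(s,name):
        s.name=name; c=imaging.camera(name); s.c=c; s.img=c["img"]; s.f=s.img.shape[0]/2/np.tan(np.radians(c["vfov"])/2)
        s.R=rot(c["orientation"]); s.o=np.array(c["origin"])
    def save(s,p,crop=None,k=1):
        im=s.img[:,:,::-1]
        if crop: x0,y0,x1,y1=crop; im=im[y0:y1,x0:x1]
        cv2.imwrite(p,cv2.resize(im,None,fx=k,fy=k,interpolation=cv2.INTER_CUBIC))
    def world(s,u,v,z):
        d=s.R@np.array([(u-s.c["cx"])/s.f,(v-s.c["cy"])/s.f,1]); return s.o+d*(z-s.o[2])/d[2]
    def pix(s,p):
        q=s.R.T@(np.array(p)-s.o); return np.array([s.c["cx"],s.c["cy"]])+s.f*q[:2]/q[2]
    def w(s,at): return s.o+s.R@np.array(at)
E
python3 - <<'E'
from h import *
for n in("top","scene"):
    c=Cam(n); c.save(f"pics/{n}0.png",k=1.4); print(n,c.o,c.f)
    if n=="top":
        print(c.R.round(3).tolist())
        for t in "analyser outline dock pocket_long pocket_short pack_long pack_short spool flux_jar loupe board marker driver bracket".split():
            print(t,[(c.w(d["at"]).round(3).tolist(),c.pix(c.w(d["at"])).round().tolist(),round(d["confidence"],2)) for d in spotter.tip_of(n,t)[:3]])
E
```

```text
pics
top [ 0.41233791 -0.0018338   1.15694446] 401.71266936622277
[[-0.009, -0.993, 0.116], [-1.0, 0.009, 0.001], [-0.002, -0.116, -0.993]]
analyser [([0.524, 0.185, 0.001], [221.0, 221.0], 0.64), ([0.683, 0.01, 0.007], [281.0, 167.0], 0.63)]
outline []
dock [([0.689, -0.026, 0.003], [294.0, 165.0], 0.68)]
pocket_long [([0.681, 0.007, 0.007], [283.0, 167.0], 0.63)]
pocket_short [([0.685, -0.077, 0.007], [311.0, 166.0], 0.94)]
pack_long [([0.351, -0.451, -0.0], [445.0, 280.0], 0.88), ([0.303, -0.326, 0.001], [401.0, 298.0], 0.69), ([0.46, -0.379, -0.0], [417.0, 242.0], 0.6)]
pack_short [([0.449, 0.372, 0.001], [156.0, 248.0], 0.66), ([0.797, 0.026, -0.007], [276.0, 130.0], 0.4)]
spool [([0.592, 0.016, -0.001], [280.0, 198.0], 0.92)]
flux_jar [([0.759, 0.166, -0.001], [228.0, 143.0], 0.82)]
loupe [([0.768, -0.195, -0.003], [350.0, 139.0], 0.87), ([0.799, 0.026, -0.003], [276.0, 129.0], 0.26)]
board [([0.576, -0.425, 0.004], [432.0, 202.0], 0.93), ([0.69, -0.026, 0.003], [294.0, 165.0], 0.27), ([0.685, 0.009, 0.008], [282.0, 166.0], 0.21)]
marker [([0.59, 0.401, 0.004], [147.0, 199.0], 0.63)]
driver [([0.801, 0.026, -0.003], [276.0, 129.0], 0.74)]
bracket [([0.726, -0.292, -0.005], [383.0, 152.0], 0.66)]
scene [1.2995805  0.17119059 0.65744842] 394.8282705371757
```

View pics/top0.png

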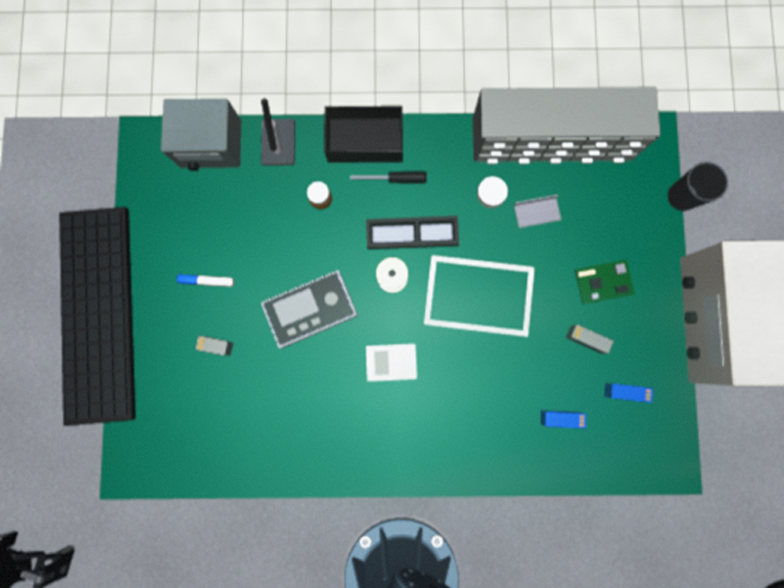

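View pics/scene0.png

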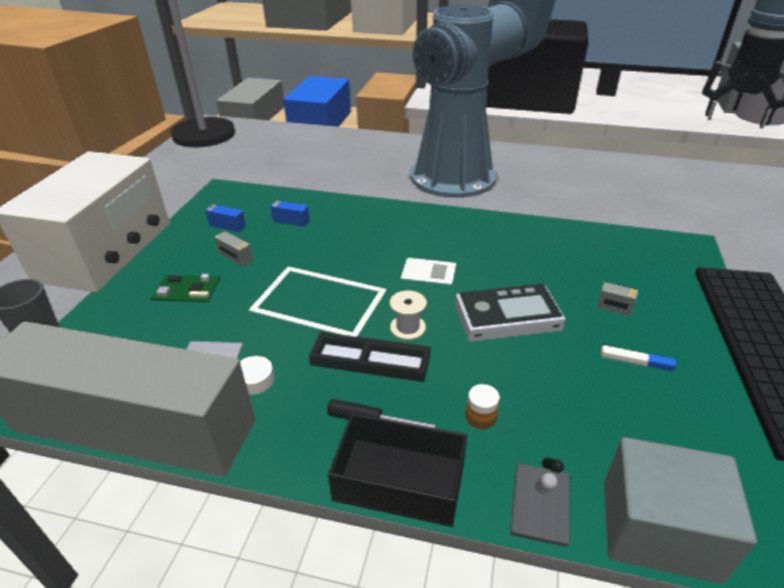

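Top view (1.4x): the grey packs are at (590,339), long, and (214,346), short. The pack look-alikes are the blue ones at (631,393) and (565,420). For the outline, the only other white shape is the paper at (391,362). The analyser is at (309,309), the spool at (392,274) and the dock at (413,232).

Run:
```python
from h import *
c=Cam("top"); im=c.img; np.save("top.npy",im)
hsv=cv2.cvtColor(im,cv2.COLOR_RGB2HSV)
green=cv2.inRange(hsv,(65,110,30),(95,255,255))
non=255-green
def rect(box,z,name):
    x0,y0,x1,y1=box; m=np.zeros_like(non); m[y0:y1,x0:x1]=non[y0:y1,x0:x1]
    cs,_=cv2.findContours(m,cv2.RETR_EXTERNAL,cv2.CHAIN_APPROX_NONE); k=max(cs,key=cv2.contourArea)[:,0]
    P=np.array([c.world(u,v,z)[:2] for u,v in k]).astype(np.float32)
    (cx,cy),(w,h),a=cv2.minAreaRect(P*1000); 
    if w>h: a+=90; w,h=h,w
    # a+... long-axis direction from world y
    print(name,"c",round(cx,1),round(cy,1),"w,l",round(w,1),round(h,1),"long axis rot from y deg",round((a+90)%180-90,1))
rect((180,185,260,255),.034,"analyser")
rect((300,180,385,242),0,"outline outer")
rect((260,152,330,180),.022,"dock")
rect((138,238,168,258),.042,"short")
rect((403,228,440,256),.042,"long")
rect((266,183,294,212),.06,"spool")
rect((248,240,305,275),0,"paper")
s=[ (140,225,180,270),(395,222,445,262),(300,178,390,245)]
t=[cv2.resize(im[b[1]:b[3],b[0]:b[2],::-1],None,fx=6,fy=6,interpolation=cv2.INTER_CUBIC) for b in s[:2]]
h=max(a.shape[0] for a in t); cv2.imwrite("pics/packs.png",np.hstack([cv2.copyMakeBorder(a,0,h-a.shape[0],0,6,0) for a in t]))
```

```text
analyser c 523.8 182.3 w,l 104.0 172.4 long axis rot from y deg 22.7
outline outer c 552.4 -164.6 w,l 150.3 219.5 long axis rot from y deg -7.2
dock c 682.5 -27.4 w,l 61.3 188.1 long axis rot from y deg 1.7
short c 452.0 368.8 w,l 30.0 69.9 long axis rot from y deg -11.0
long c 459.1 -376.3 w,l 32.8 87.4 long axis rot from y deg -25.3
spool c 587.7 15.2 w,l 63.6 72.7 long axis rot from y deg 89.5
paper c 416.3 18.7 w,l 76.7 103.3 long axis rot from y deg -0.1
```

View pics/packs.png

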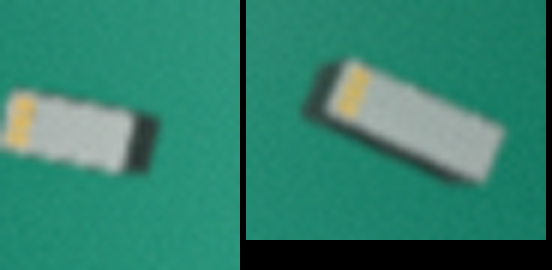

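The crop confirms two plain grey packs with a gold end, neither of them blue. The right one, at pixel (421,242), is clearly longer.

```bash
python3 - <<'E'
from h import *
s=monitor.get_obs(); M=rot(s["eef_rot"]); print(M.round(3).tolist(), s["time_s"], s["opening"],ctrl.tcp_to_grasp, s["eef_pos"])
print("tool y yaw",np.degrees(np.arctan2(M[1,1],M[0,1])))
E
python3 -m pendant '[[[52,-31,0,0,85],[52,-32,0,0,85],[52,-32,0,0,85],[52,-32,0,0,85],[52,-32,0,0,85],[52,-30,0,0,85],[0,0,0,0,85]]]'
python3 - <<'E'
from h import *
c=Cam("wrist"); c.save("pics/w1.png"); s=monitor.get_obs(); M=rot(s["eef_rot"])
print("tool y yaw",np.degrees(np.arctan2(M[1,1],M[0,1])),s["eef_pos"],s["time_s"],c.o)
for d in spotter.tip_of("wrist","pack_short")[:3]: print(c.w(d["at"]).round(4),d["confidence"])
E
```

```text
[[-0.97, 0.241, 0.0], [0.241, 0.97, -0.0], [-0.0, -0.0, -1.0]] 0.85 0.9994344541263845 0.0187 [0.13877574 0.55798799 0.23127415]
tool y yaw 76.03522740180945
time_s: 1.72
eef_pos: [0.4543, 0.3664, 0.2312]
eef_rot: [0.001, 0.124, 0.992, -0.0]
wrist_force: [-0.5, 0.4, -0.8]
opening: 0.995
tool y yaw 75.81718765989132 [0.45227821 0.36769626 0.23105132] 1.775 [0.39123395 0.38230871 0.37272402]
[ 0.4545  0.3738 -0.0009] 0.56
```

View pics/w1.png

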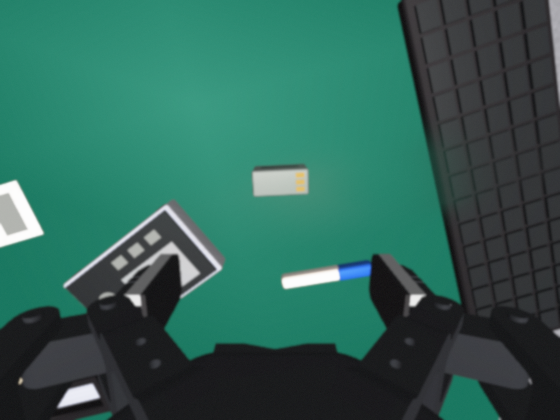

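Wrist view: the short pack is at (280,182) with the gold end to the right. I'll measure its top face, then go down on it.

```bash
cat >> h.py <<'E'
def face(c,box,z,lo=110,show=True):
    x0,y0,x1,y1=box; im=cv2.resize(c.img[y0:y1,x0:x1],None,fx=4,fy=4,interpolation=cv2.INTER_CUBIC)
    m=(im[:,:,0]>lo).astype(np.uint8)   # red channel: mat is dark in red
    cs,_=cv2.findContours(m,cv2.RETR_EXTERNAL,cv2.CHAIN_APPROX_NONE); k=max(cs,key=cv2.contourArea)[:,0]
    P=np.array([c.world(x0+(u+.5)/4-.5,y0+(v+.5)/4-.5,z)[:2] for u,v in k]).astype(np.float32)*1000
    (cx,cy),(w,h),a=cv2.minAreaRect(P)
    if w>h: a+=90; w,h=h,w
    r=[round(float(t),1) for t in (cx,cy,w,h,(a+90)%180-90)]; print("face c",r[:2],"w,l",r[2:4],"yaw",r[4]); return r
E
python3 - <<'E'
from h import *
c=Cam("wrist"); face(c,(235,150,325,212),.042)
E
python3 -m pendant '[[[0,0,0,-10.7,85],[0,0,0,-10.7,85],[0,0,0,-10.7,85],[0,0,0,-10.7,85],[0,0,0,-10.7,85],[0,0,0,-10.7,85],[0,0,0,-10.7,85],[0,0,0,-10.7,85]]]'
python3 - <<'E'
from h import *
c=Cam("wrist"); face(c,(0,0,560,260),.042,130); s=monitor.get_obs(); M=rot(s["eef_rot"])
print("tool y yaw",np.degrees(np.arctan2(M[1,1],M[0,1])),s["eef_pos"],s["time_s"],c.o)
for t in("pack_short","analyser","marker"):
  for d in spotter.tip_of("wrist",t)[:2]: print(t,c.w(d["at"]).round(4),c.pix(c.w(d["at"])).round(),d["confidence"])
E
```

```text
face c [452.3, 371.9] w,l [28.4, 59.9] yaw -11.5
time_s: 2.88
eef_pos: [0.4491, 0.3704, 0.2314]
eef_rot: [-0.0, 0.765, 0.644, -0.0]
wrist_force: [0.5, 0.8, 0.3]
opening: 1.0
face c [182.4, 398.8] w,l [56.7, 152.9] yaw -22.5
tool y yaw -10.189269498481794 [0.44910825 0.37034293 0.23138154] 2.925 [0.46027525 0.4342507  0.37298789]
pack_short [ 4.571e-01  3.736e-01 -2.000e-04] [281. 175.] 0.95
analyser [0.5226 0.1819 0.0043] [354. 309.] 0.96
marker [5.888e-01 4.009e-01 1.000e-04] [390. 132.] 0.82
```

```bash
python3 -m pendant '[[[2,2,-53,-1,85],[0,0,-53,0,85],[0,0,-53,0,85],[0,0,-44,0,85],[0,0,-10,0,85],[0,0,0,0,10],[0,0,0,0,10],[0,0,0,0,10]]]'; python3 -m pendant '[[[0,0,0,0,10],[0,0,0,0,10],[0,0,0,0,10],[0,0,40,0,10],[0,0,50,0,10],[0,0,0,0,10]]]'
```

```text
time_s: 4.08
eef_pos: [0.4541, 0.3718, 0.0203]
eef_rot: [0.0, 0.769, 0.639, 0.002]
wrist_force: [0.1, -0.2, 0.9]
opening: 0.373
time_s: 4.82
eef_pos: [0.456, 0.3728, 0.1136]
eef_rot: [0.001, 0.769, 0.639, 0.005]
wrist_force: [-0.2, -0.5, -1.2]
opening: 0.314
```

```bash
python3 -m pendant '[[[20,-50,50,7,10],[20,-55,50,6,10],[20,-55,20,0,10],[20,-55,0,0,10],[20,-55,0,0,10],[20,-55,0,0,10],[0,-55,0,0,10],[0,0,0,0,10]]]'
python3 - <<'E'
from h import *
c=Cam("wrist"); c.save("pics/w2.png"); s=monitor.get_obs(); M=rot(s["eef_rot"])
print("tool y yaw",np.degrees(np.arctan2(M[1,1],M[0,1])),s["eef_pos"],s["time_s"],c.o)
for t in("dock","pocket_long","pocket_short","spool"):
  for d in spotter.tip_of("wrist",t)[:2]: print(t,c.w(d["at"]).round(4),c.pix(c.w(d["at"])).round(),d["confidence"])
E
```

```text
time_s: 5.82
eef_pos: [0.5656, 0.0051, 0.2103]
eef_rot: [-0.0, 0.694, 0.72, -0.001]
wrist_force: [-1.0, -0.1, -0.5]
opening: 0.311
tool y yaw 2.2222548443107195 [0.56548506 0.00721825 0.21033534] 5.875 [0.56359041 0.06998281 0.35180119]
dock [ 0.6816 -0.0294  0.0008] [374. 215.] 0.58
pocket_long [0.6811 0.0082 0.0053] [379. 184.] 0.59
pocket_long [ 0.761   0.1654 -0.0009] [476.  31.] 0.21
pocket_short [ 0.683  -0.0788  0.0042] [371. 256.] 0.6
pocket_short [0.5252 0.18   0.0019] [241.   4.] 0.43
spool [5.943e-01 1.280e-02 2.000e-04] [301. 176.] 0.66
```

View pics/w2.png

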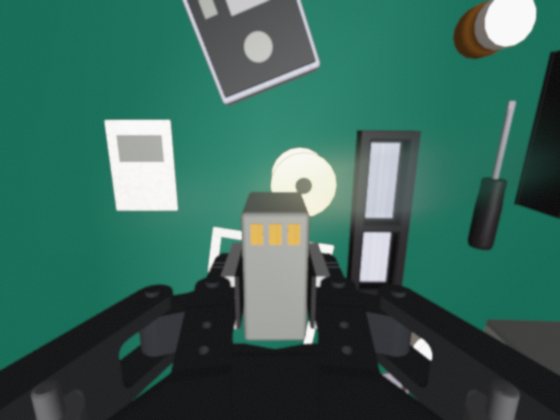

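Run:
```python
from h import *
c=Cam("wrist")
print("long floor"); a=face(c,(360,135,410,225),.006,110)
print("short floor"); b=face(c,(352,227,400,290),.006,110)
# dock dark top: far right edge & end
g=c.img.astype(int)
for v in (140,160,180,200,220,240,260,280):
    row=g[v,340:440]; d=row[:,1]<80; idx=np.where(d)[0]+340
    print(v,idx.min(),idx.max(),"R edge top",(c.world(idx.max()+.5,v,.022)*1000).round(1)[:2],"L edge bottom",(c.world(idx.min()-.5,v,0.0)*1000).round(1)[:2])
for u in (365,390,412):
    col=g[100:170,u]; i=np.where(col[:,1]<80)[0].min()+100; print(u,i,"far-y end z22",(c.world(u,i-.5,.022)*1000).round(1)[:2])
```

```text
long floor
face c [683.3, 10.9] w,l [34.1, 85.9] yaw 1.7
short floor
face c [686.3, -79.9] w,l [33.2, 64.3] yaw 1.8
140 356 417 R edge top [709.5  64. ] L edge bottom [651.6  60.2]Traceback (most recent call last):
  File "<stdin>", line 9, in <module>
    return umr_minimum(a, axis, None, out, keepdims, initial, where)
ValueError: zero-size array to reduction operation minimum which has no identity
```

```bash
python3 -m pendant '[[[40,-28,0,0,10],[40,-28,0,0,10],[38,-28,0,0,10],[0,0,-40,0,10],[0,0,-50,0,10],[0,0,-35,0,10],[0,0,0,0,10],[0,0,0,0,10]]]'
python3 - <<'E'
from h import *
P=[];Y=[]
for i in range(4):
    c=Cam("wrist"); s=monitor.get_obs(); M=rot(s["eef_rot"]); P.append(s["eef_pos"]);Y.append(np.degrees(np.arctan2(M[1,1],M[0,1])))
print(np.mean(P,0)*1000,np.std(P,0)*1000,np.mean(Y),s["opening"],s["wrist_force"],s["time_s"])
c.save("pics/w3.png",(150,100,450,400),2)
E
```

```text
time_s: 7.12
eef_pos: [0.6852, -0.0746, 0.0882]
eef_rot: [0.001, 0.692, 0.722, 0.001]
wrist_force: [1.0, -0.2, -1.0]
opening: 0.311
[685.70412666 -75.19687931  89.10101939] [0.15562923 0.17144155 0.17678171] 2.466530842596569 0.31651991904381277 [-0.10181364  0.04899462 -0.36214322] 7.325
```

View pics/w3.png

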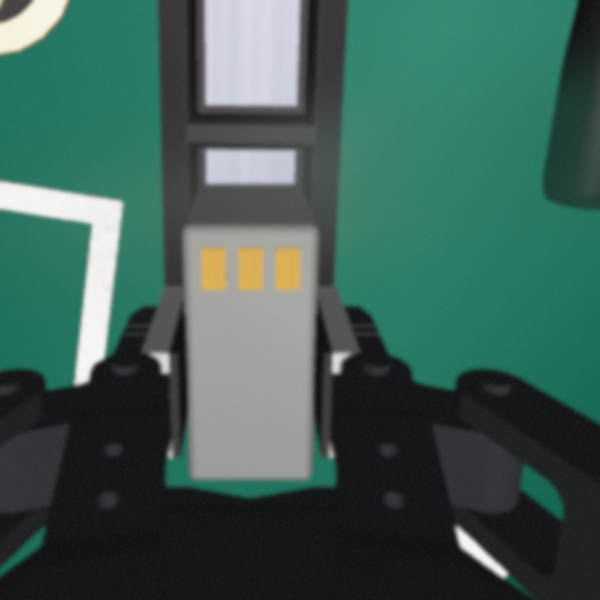

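The short pack is held straight over the short pocket. Next I'll work out exactly where it sits in the hand.

Run:
```python
from h import *
c=Cam("wrist")
P=np.array([c.world(150+u/2,100+v/2,.113)*1000 for u,v in((185,228),(317,228),(312,479),(191,479))]); print(P.round(1),P.mean(0).round(1))
# short pocket far-y rim: floor visible part
for u,v,z in ((206,150,.006),(295,150,.006),(190,143,.022),(313,143,.022),(200,107,.006),(299,107,.006)): print((c.world(150+u/2,100+v/2,z)*1000).round(1))
```

```text
[[ 671.6  -45.3  113. ]
 [ 697.1  -44.3  113. ]
 [ 700.1 -100.9  113. ]
 [ 673.9 -102.   113. ]] [685.7 -73.1 113. ]
[669.  -47.8   6. ]
[700.8 -46.4   6. ]
[664.6 -43.   22. ]
[705.3 -41.3  22. ]
[666.5 -32.6   6. ]
[701.3 -31.2   6. ]
```

```bash
python3 -m pendant '[[[-1,-5,-20,-1,10],[0,0,-20,0,10],[0,0,-14,0,10],[0,0,-7,0,10],[0,0,-3,0,10],[0,0,0,0,10]]]'
```

```text
time_s: 8.12
eef_pos: [0.6835, -0.0802, 0.0264]
eef_rot: [0.0, 0.698, 0.716, -0.0]
wrist_force: [-13.3, 2.3, 25.7]
opening: 0.311
```

```bash
python3 -m pendant '[[[0,0,1,0,60],[0,0,0,0,60],[0,0,0,0,60],[0,0,10,0,60],[0,0,50,0,85],[-20,-30,60,0,85],[-20,-55,50,0,85],[0,0,0,0,85]]]'
python3 - <<'E'
from h import *
c=Cam("top"); im=c.img; face(c,(255,145,335,180),.048,130)
c=Cam("wrist"); c.save("pics/w4.png"); s=monitor.get_obs(); print(s["eef_pos"],s["time_s"])
E
```

```text
time_s: 9.12
eef_pos: [0.6508, -0.1558, 0.1835]
eef_rot: [0.005, 0.7, 0.715, 0.001]
wrist_force: [0.9, 0.3, 0.2]
opening: 0.99
face c [673.2, 12.1] w,l [33.7, 82.7] yaw 0.7
[ 0.64900425 -0.15197326  0.1782394 ] 9.225
```

View pics/w4.png

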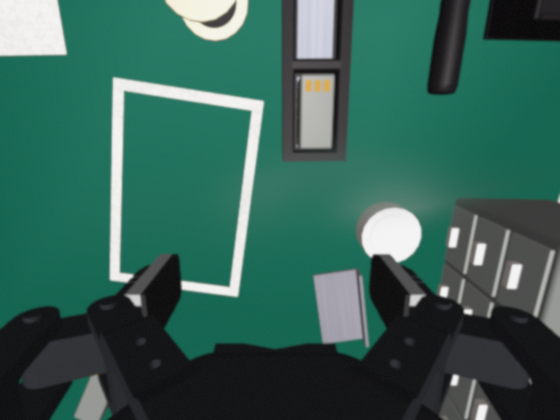

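Short pack sits in its pocket at (317,110). The outline shows at (183,188). I'll measure both and head for the long pack.

```bash
python3 - <<'E'
from h import *
c=Cam("wrist"); print("short pack top (expect c 685,-78, 28x60 if z=.048)"); face(c,(296,70,340,153),.048,100)
m=(c.img[:,:,0]<120).astype(np.uint8); 
n,l=cv2.connectedComponents(m[:, :],connectivity=4); k=(l==l[180,180]).astype(np.uint8); print(k.sum())
cs,_=cv2.findContours(k,cv2.RETR_EXTERNAL,cv2.CHAIN_APPROX_NONE); q=max(cs,key=cv2.contourArea)[:,0]
P=np.array([c.world(u,v,0)[:2]*1000 for u,v in q]).astype(np.float32); print(cv2.minAreaRect(P), (P.min(0),P.max(0)))
E
python3 -m pendant '[[[-32,-37,20,0,85],[-32,-37,20,0,85],[-32,-37,10,0,85],[-32,-37,0,0,85],[-32,-37,0,0,85],[-30,-36,0,0,85],[0,0,0,0,85]]]'
python3 - <<'E'
from h import *
c=Cam("wrist"); s=monitor.get_obs(); M=rot(s["eef_rot"]); print(s["eef_pos"],s["time_s"],np.degrees(np.arctan2(M[1,1],M[0,1])))
for d in spotter.tip_of("wrist","pack_long")[:3]: w=c.w(d["at"]); p=c.pix(w); print(w.round(3),p.round(),d["confidence"])
best=min(spotter.tip_of("wrist","pack_long"),key=lambda d:np.linalg.norm(c.w(d["at"])[:2]-[.459,-.377]))
u,v=c.pix(c.w(best["at"])).astype(int); print(u,v,c.img[max(v,0)-5,u]); face(c,(max(u-75,0),max(v-75,0),u+75,v+75),.042,110)
E
```

```text
short pack top (expect c 685,-78, 28x60 if z=.048)
face c [681.7, -80.2] w,l [31.2, 59.4] yaw 2.4
207877
((657.393310546875, -217.30679321289062), (714.1155395507812, 471.7496337890625), 1.3030134439468384) (array([ 305.79163, -461.24005], dtype=float32), array([1019.7226  ,   24.113241], dtype=float32))
time_s: 10.15
eef_pos: [0.4572, -0.3734, 0.2256]
eef_rot: [-0.002, 0.699, 0.715, 0.0]
wrist_force: [0.7, 1.2, 0.7]
opening: 0.996
[ 0.45833635 -0.37213428  0.2257468 ] 10.2 1.345087966716348
[ 0.461 -0.379  0.   ] [279. 185.] 0.95
[ 0.309 -0.323 -0.   ] [145. 133.] 0.91
[ 0.354 -0.461 -0.002] [191. 247.] 0.73
278 184 [180 185 179]
face c [459.8, -381.9] w,l [27.7, 79.3] yaw -25.1
```

```bash
python3 -m pendant '[[[1,-9,0,-9,85],[0,0,0,-9,85],[0,0,-50,-8,85],[0,0,-55,0,85],[0,0,-55,0,85],[0,0,-37,0,85],[0,0,-10,0,85],[0,0,0,0,85]]]'
python3 - <<'E'
from h import *
s=monitor.get_obs(); M=rot(s["eef_rot"]); print(s["eef_pos"],s["time_s"],np.degrees(np.arctan2(M[1,1],M[0,1])),s["wrist_force"])
E
```

```text
time_s: 11.3
eef_pos: [0.4607, -0.3808, 0.0206]
eef_rot: [-0.0, 0.841, 0.541, 0.0]
wrist_force: [0.2, -1.0, 0.4]
opening: 0.991
[ 0.46071446 -0.38076645  0.0206008 ] 11.3 -24.47957931922137 [ 0.20528969 -0.9889245   0.38984937]
```

```bash
python3 -m pendant '[[[0,0,0,0,10],[0,0,0,0,10],[0,0,0,0,10],[0,0,0,0,10],[0,0,0,0,10],[0,0,40,0,10],[0,0,50,9,10],[0,0,40,9,10]]]'; python3 -m pendant '[[[30,55,30,9,10],[32,55,0,0,10],[32,57,0,0,10],[32,57,0,0,10],[32,57,0,0,10],[32,57,0,0,10],[32,57,0,0,10],[0,0,0,0,10]]]'
python3 - <<'E'
from h import *
s=monitor.get_obs(); M=rot(s["eef_rot"]); print(s["eef_pos"],s["time_s"],np.degrees(np.arctan2(M[1,1],M[0,1])),s["wrist_force"])
E
```

```text
time_s: 12.3
eef_pos: [0.4599, -0.3816, 0.1522]
eef_rot: [0.0, 0.745, 0.667, -0.0]
wrist_force: [-0.7, -0.8, -1.3]
opening: 0.316
time_s: 13.3
eef_pos: [0.6721, -0.0009, 0.1768]
eef_rot: [-0.001, 0.69, 0.724, 0.0]
wrist_force: [0.1, -0.1, -1.1]
opening: 0.313
[ 0.67212927 -0.00085101  0.17678577] 13.3 2.754874332385015 [ 0.07538762 -0.14777866 -1.12778988]
```

```bash
python3 -m pendant '[[[10,13,0,-1,10],[0,0,-45,0,10],[0,0,-40,0,10],[0,0,0,0,10],[0,0,0,0,10]]]'
python3 - <<'E'
from h import *
P=[]
for i in range(3):
    c=Cam("wrist"); s=monitor.get_obs(); M=rot(s["eef_rot"]); P.append(s["eef_pos"])
print(np.mean(P,0)*1000,s["time_s"],np.degrees(np.arctan2(M[1,1],M[0,1])))
print("pack in hand:"); face(c,(225,150,330,350),s["eef_pos"][2]+.0225,110)
c.save("pics/w5.png",(150,100,450,400),2)
E
```

```text
time_s: 13.92
eef_pos: [0.682, 0.0066, 0.094]
eef_rot: [0.001, 0.698, 0.716, 0.0]
wrist_force: [0.8, 0.4, -1.1]
opening: 0.317
[682.88822424   6.7392102   95.18539618] 14.075 1.4125457342814385
pack in hand:
face c [682.9, 10.9] w,l [26.5, 72.1] yaw 1.4
```

View pics/w5.png

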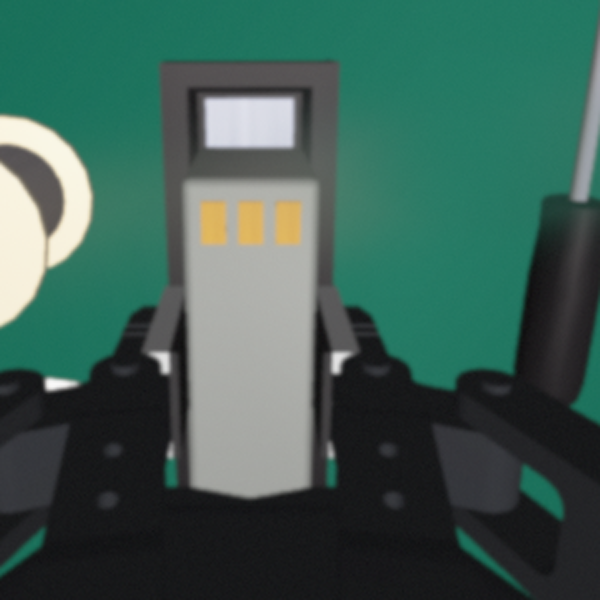

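```bash
python3 - <<'E'
from h import *
c=Cam("wrist")
for u,v,z in ((190,89,.022),(311,89,.022),(205,97,.006),(295,97,.006),(162,62,.022),(338,62,.022)): print((c.world(150+u/2,100+v/2,z)*1000).round(1))
E
python3 -m pendant '[[[0,5,-15,0,10],[0,0,-20,0,10],[0,0,0,0,10]]]'
```

```text
[662.1  56.7  22. ]
[702.5  57.7  22. ]
[666.1  52.9   6. ]
[698.5  53.7   6. ]
[652.9  65.3  22. ]
[711.   66.7  22. ]
time_s: 14.5
eef_pos: [0.6788, 0.0129, 0.0539]
eef_rot: [-0.002, 0.698, 0.716, -0.002]
wrist_force: [0.4, 0.6, -1.5]
opening: 0.314
```

Run:
```python
from h import *
P=[]
for i in range(4):
    c=Cam("wrist"); s=monitor.get_obs(); P.append(s["eef_pos"])
print(np.mean(P,0)*1000,np.array(P)*1000)
```

```text
[680.89159434  12.47872225  56.71209125] [[679.79454817  12.71609544  55.26246155]
 [680.74501285  12.50574761  56.46682522]
 [681.33296453  12.37427846  57.29646251]
 [681.69385182  12.3187675   57.82261572]]
```

```bash
python3 -m pendant '[[[1,-1,-14,0,10],[0,0,-10,0,10],[0,0,-8,0,10],[0,0,-3,0,10],[0,0,0,0,10],[0,0,0,0,10]]]'
```

```text
time_s: 15.45
eef_pos: [0.6828, 0.0114, 0.0274]
eef_rot: [0.0, 0.698, 0.716, -0.0]
wrist_force: [-14.8, 1.6, 30.0]
opening: 0.313
```

```bash
python3 -m pendant '[[[0,0,1,0,60],[0,0,0,0,60],[0,0,0,0,60],[0,0,10,0,60],[0,0,50,0,70],[0,0,50,0,70],[-30,40,30,-8,70],[-20,40,0,-10,70]]]'
python3 -m pendant '[[[-20,50,0,-10,70],[-10,40,0,-10,70],[0,10,0,-10,70],[0,0,0,-10,70],[0,0,0,-10,70],[0,0,0,0,70],[0,0,0,0,70]]]'
python3 - <<'E'
from h import *
for i in range(3): c=Cam("wrist")
c.save("pics/w6.png"); s=monitor.get_obs(); M=rot(s["eef_rot"]); print(s["eef_pos"],s["time_s"],np.degrees(np.arctan2(M[1,1],M[0,1])),np.round(s["q"],2))
for t in("pack_long","pack_short","pocket_long","analyser","spool"):
  for d in spotter.tip_of("wrist",t)[:2]: print(t,c.w(d["at"]).round(4),c.pix(c.w(d["at"])).round(),d["confidence"])
E
```

```text
time_s: 16.45
eef_pos: [0.6339, 0.0918, 0.1681]
eef_rot: [0.002, 0.804, 0.595, 0.003]
wrist_force: [0.3, -0.5, -0.6]
opening: 0.824
time_s: 17.32
eef_pos: [0.6024, 0.1913, 0.1638]
eef_rot: [-0.0, 0.979, 0.205, 0.0]
wrist_force: [0.1, -0.4, 0.8]
opening: 0.823
[0.60240517 0.19129176 0.16366864] 17.475 -66.48218412903933 [0.12 0.37 1.52 0.   1.26 1.28]
pack_long [0.6843 0.0141 0.0039] [475. 187.] 0.75
pack_short [ 0.688  -0.0756  0.0065] [556. 220.] 0.77
pocket_long [0.683  0.0129 0.0055] [476. 189.] 0.83
analyser [0.5255 0.1809 0.0044] [254. 262.] 0.79
spool [ 0.5913  0.0135 -0.0015] [424. 266.] 0.77
```

View pics/w6.png

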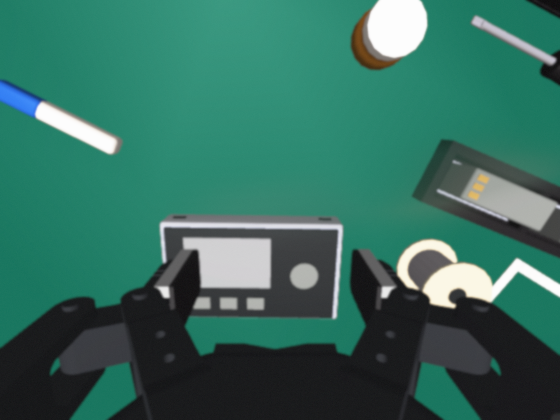

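Both packs are in the dock. The analyser's far top edge runs from (163,225) to (341,226), with the spool at (440,275).

Run:
```python
from h import *
c=Cam("wrist")
a=c.world(163,225,.034)*1000;b=c.world(341,226,.034)*1000;d=(a-b)[:2];L=np.hypot(*d);d/=L;e=np.array([d[1],-d[0]])
ctr=(a+b)[:2]/2-50*e; yaw=np.degrees(np.arctan2(e[1],e[0])); print("L",L,"yaw",yaw,"ctr",ctr)
s=monitor.get_obs(); T=s["eef_pos"][:2]*1000 if isinstance(s["eef_pos"],np.ndarray) else np.array(s["eef_pos"][:2])*1000
print("tool in obj: x'",(T-ctr)@e,"y'",(T-ctr)@d)
C=ctr+100*d; T0=ctr+62*e-25*d; print("T0",T0,"C",C); last=T0
for k in range(1,10):
    A=np.radians(-3.0*k); Rm=np.array([[np.cos(A),-np.sin(A)],[np.sin(A),np.cos(A)]]); T=C+Rm@(T0-C); print(k,(T-last).round(1),end=" "); last=T
A=np.radians(-27); print("final ctr",C+Rm@(ctr-C))
```

```text
L 160.53028219192433 yaw 23.102601903548187 ctr [525.70133677 180.24561732]
tool in obj: x' 74.85829621043962 y' -19.885567723909165
T0 [592.53863709 181.57801632] C [486.46344808 272.22598528]
1 [-4.9 -5.4] 2 [-5.2 -5.2] 3 [-5.4 -4.9] 4 [-5.7 -4.6] 5 [-5.9 -4.3] 6 [-6.1 -4. ] 7 [-6.3 -3.7] 8 [-6.5 -3.3] 9 [-6.7 -3. ] final ctr [479.66644968 172.45724863]
```

```bash
python3 -m pendant '[[[2,-4,-50,0,70],[0,0,-50,0,70],[0,0,-35,0,70],[0,0,-20,0,70],[0,0,0,0,70],[0,0,0,0,70]]]'
python3 - <<'E'
from h import *
c=Cam("wrist");s=monitor.get_obs(); print(s["eef_pos"],s["time_s"],s["wrist_force"])
E
```

```text
time_s: 18.52
eef_pos: [0.6058, 0.1876, 0.0103]
eef_rot: [0.0, 0.979, 0.203, 0.001]
wrist_force: [-0.5, 0.4, 0.5]
opening: 0.819
[0.60598938 0.18762448 0.01060716] 18.575 [ 0.29842193 -0.3172228   0.176627  ]
```

```bash
python3 -m pendant '[[[-6,-3,-2,0,70],[-6,-3,0,0,70],[-5,-5,0,-3,70],[-5,-5,0,-3,70],[-5,-5,0,-3,70],[-6,-5,0,-3,70],[-6,-4,0,-3,70],[0,0,0,0,70]]]'
python3 - <<'E'
from h import *
c=Cam("wrist");s=monitor.get_obs(); M=rot(s["eef_rot"]);print(s["eef_pos"],s["wrist_force"],np.degrees(np.arctan2(M[1,1],M[0,1])))
c=Cam("top"); m=c.img; face(c,(170,170,262,265),.034,110)
hsv=cv2.cvtColor(m,cv2.COLOR_RGB2HSV)
for d in spotter.tip_of("top","analyser")[:2]: print(c.w(d["at"]).round(4),d["confidence"])
c.save("pics/t7.png",(150,140,370,290),3)
E
```

```text
time_s: 19.58
eef_pos: [0.5652, 0.1571, 0.0071]
eef_rot: [0.0, 0.997, 0.074, 0.0]
wrist_force: [1.2, 0.6, 0.7]
opening: 0.817
[0.56525274 0.15721668 0.0069691 ] [-0.91074534 -0.01631076  0.87362445] -81.52618920551056
face c [629.3, 224.9] w,l [54.9, 113.6] yaw 3.9
[0.5017 0.1801 0.0027] 0.94
```

View pics/t7.png

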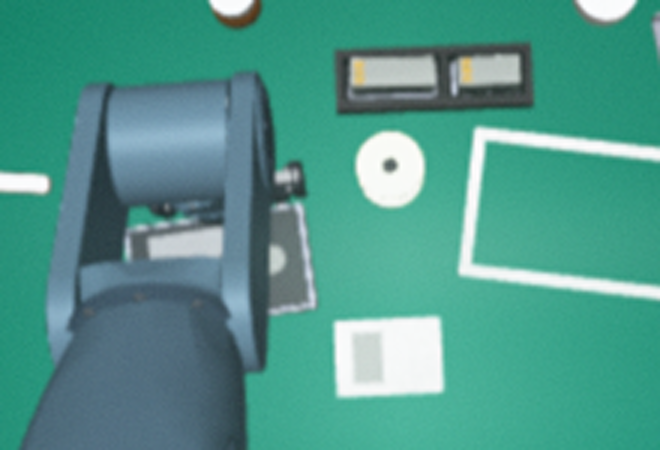

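```bash
python3 -m pendant '[[[-6,-4,0,-3,70],[-6,-4,0,-3,70],[-6,-4,0,-3,70],[-7,-3,0,-3,70],[-6,0,0,0,70],[-4,0,0,0,70],[0,0,0,0,70]]]'
python3 -m pendant '[[[30,2,0,0,70],[15,0,60,0,70],[0,50,60,9,70],[-40,50,40,10,70],[-40,50,0,10,70],[0,30,0,10,70],[0,0,0,10,70],[0,0,0,0,70]]]'
python3 - <<'E'
from h import *
c=Cam("wrist");c.save("pics/w8.png");s=monitor.get_obs(); M=rot(s["eef_rot"]);print(s["eef_pos"],s["time_s"],np.degrees(np.arctan2(M[1,1],M[0,1])))
for t in("analyser","spool"):
  for d in spotter.tip_of("wrist",t)[:1]: print(t,c.w(d["at"]).round(4),c.pix(c.w(d["at"])).round(),d["confidence"])
E
```

```text
time_s: 20.6
eef_pos: [0.5302, 0.1426, 0.0068]
eef_rot: [-0.0, 1.0, -0.031, -0.0]
wrist_force: [1.9, 0.2, 1.1]
opening: 0.816
time_s: 21.6
eef_pos: [0.5021, 0.3049, 0.1471]
eef_rot: [-0.0, 0.922, 0.386, -0.001]
wrist_force: [0.9, 0.4, -0.6]
opening: 0.82
[0.50240079 0.30450962 0.14713973] 21.65 -44.72991384874866
analyser [0.4695 0.1731 0.0044] [343. 307.] 0.85
spool [ 0.5945  0.013  -0.    ] [532. 327.] 0.87
```

View pics/w8.png

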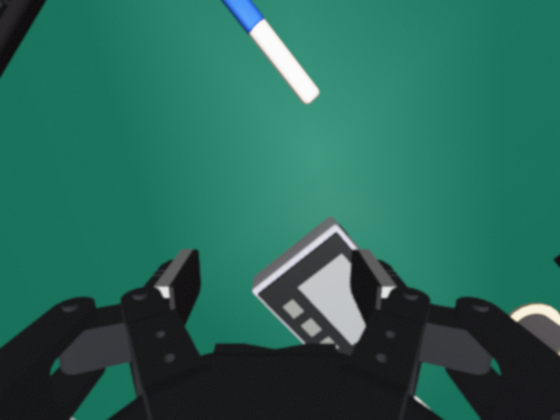

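The analyser's +y top edge runs from (254,291) to (337,226), and the analyser looks flat. I've viewed 11 pictures, so I'll use numbers from here and keep the last one for the end.

```bash
python3 - <<'E'
from h import *
c=Cam("wrist")
a=c.world(254,291,.034)*1000;b=c.world(337,226,.034)*1000;e=(b-a)[:2];print("L",np.hypot(*e),a,b);e/=np.hypot(*e);d=np.array([-e[1],e[0]])
ctr=(a+b)[:2]/2-85*d; print("yaw",np.degrees(np.arctan2(e[1],e[0])),"ctr",ctr)
s=monitor.get_obs();T=np.array(s["eef_pos"][:2])*1000
print("T0 (gap 20)",ctr+116*d,"move",ctr+116*d-T)
E
python3 -m pendant '[[[0,0,0,10,60],[0,0,0,10,60],[0,0,0,10,60],[0,0,0,8,60],[0,0,0,0,60]]]'
python3 - <<'E'
from h import *
for i in range(2): c=Cam("wrist")
s=monitor.get_obs(); M=rot(s["eef_rot"]);print(s["eef_pos"],s["time_s"],np.degrees(np.arctan2(M[1,1],M[0,1])))
d=spotter.tip_of("wrist","analyser")[0]; print(c.w(d["at"]),d["confidence"])
E
```

```text
L 94.31496312125925 [432.36345352 259.08740038  34.        ] [526.44394274 252.44106188  34.        ]
yaw -4.040960401302002 ctr [473.41378143 170.97554734]
T0 (gap 20) [481.58825599 286.68716286] move [-21.46728697 -17.38684459]
time_s: 22.42
eef_pos: [0.5033, 0.3041, 0.1476]
eef_rot: [-0.0, 0.748, 0.664, -0.0]
wrist_force: [-0.7, 0.1, 0.0]
opening: 0.704
[0.50327293 0.30427898 0.14763804] 22.525 -6.810088484852301
[0.46825621 0.17335971 0.00155067] 0.69
```

```bash
python3 -m pendant '[[[-22,-14,0,3,60],[0,0,-50,0,60],[0,0,-50,0,60],[0,0,-30,0,60],[0,0,-11,0,60],[0,0,0,0,60],[0,0,0,0,60]]]'
python3 - <<'E'
from h import *
c=Cam("wrist");s=monitor.get_obs(); M=rot(s["eef_rot"]);print(s["eef_pos"],s["time_s"],np.degrees(np.arctan2(M[1,1],M[0,1])),s["wrist_force"])
E
```

```text
time_s: 23.45
eef_pos: [0.4825, 0.2911, 0.0083]
eef_rot: [0.001, 0.729, 0.685, 0.001]
wrist_force: [0.6, 0.1, 0.5]
opening: 0.702
[0.48253048 0.29108906 0.00835885] 23.5 -3.586545501873452 [ 0.27335224  0.31298995 -0.01418322]
```

```bash
python3 -m pendant '[[[-2,-10,0,0,60],[0,-10,0,0,60],[0,-12,0,0,60],[0,-14,0,0,60],[0,-14,0,0,60],[0,-14,0,0,60],[0,-14,0,0,60],[0,-14,0,0,60]]]'; python3 -m pendant '[[[0,-14,0,0,60],[0,-14,0,0,60],[0,-14,0,0,60],[0,0,0,0,60]]]'
python3 - <<'E'
from h import *
c=Cam("top");s=monitor.get_obs(); M=rot(s["eef_rot"]);print(s["eef_pos"],s["time_s"],np.degrees(np.arctan2(M[1,1],M[0,1])),s["wrist_force"])
for t in("analyser","spool"):
  for d in spotter.tip_of("top",t)[:2]: print(t,c.w(d["at"]).round(4),c.pix(c.w(d["at"])).round(),d["confidence"])
E
```

```text
time_s: 24.5
eef_pos: [0.4796, 0.1879, 0.0072]
eef_rot: [0.0, 0.729, 0.685, 0.001]
wrist_force: [0.1, 6.0, 3.3]
opening: 0.698
time_s: 25.0
eef_pos: [0.479, 0.145, 0.0066]
eef_rot: [0.0, 0.729, 0.684, -0.0]
wrist_force: [-0.5, -0.2, 0.4]
opening: 0.703
[0.47883449 0.14551567 0.00650718] 25.05 -3.633880375956517 [ 0.07957134  0.61611368 -0.72088641]
analyser [0.4685 0.0542 0.0025] [267. 240.] 0.73
analyser [0.5919 0.0166 0.0009] [279. 198.] 0.47
spool [0.5902 0.014  0.0007] [280. 198.] 0.77
spool [ 0.7684 -0.1924 -0.003 ] [349. 139.] 0.31
```

```bash
python3 -m pendant '[[[0,-14,0,0,60],[0,-14,0,0,60],[0,-14,0,0,60],[0,-14,0,0,60],[0,-14,0,0,60],[0,-14,0,0,60],[0,-14,0,0,60],[0,-14,0,0,60]]]'
python3 - <<'E'
from h import *
c=Cam("top");s=monitor.get_obs();print(s["eef_pos"],s["wrist_force"])
for d in spotter.tip_of("top","analyser")[:2]: print(c.w(d["at"]).round(4),d["confidence"])
c=Cam("wrist"); print([ (c.w(d["at"]).round(4),d["confidence"]) for t in ("analyser","outline","spool") for d in spotter.tip_of("wrist",t)[:1]])
E
```

```text
time_s: 26.15
eef_pos: [0.4791, 0.0336, 0.0067]
eef_rot: [-0.0, 0.729, 0.685, -0.0]
wrist_force: [0.2, 2.7, -2.1]
opening: 0.702
[0.47945647 0.03222028 0.00679216] [ 1.43176928 -0.45868804  0.30505775]
[ 0.4704 -0.0563  0.0025] 0.93
[ 0.7665 -0.1948 -0.001 ] 0.54
[(array([ 0.5908,  0.0125, -0.0012]), 0.35), (array([ 0.59  ,  0.0128, -0.0019]), 0.93)]
```

```bash
python3 -m pendant '[[[0,-14,0,0,60],[0,-14,0,0,60],[0,-14,0,0,60],[0,-14,0,0,60],[0,-14,0,0,60],[0,-14,0,0,60],[0,-10,0,0,60],[0,0,0,0,60]]]'; python3 -m pendant '[[[0,30,0,0,60],[0,20,60,0,60],[-40,-20,60,-10,60],[-40,-55,60,-10,60],[0,-50,0,-10,60],[0,-50,0,-10,60],[0,-20,0,-10,60],[0,0,0,-10,60]]]'
python3 - <<'E'
from h import *
c=Cam("top"); s=monitor.get_obs();print(s["eef_pos"],s["time_s"])
for d in spotter.tip_of("top","analyser")[:2]: print(c.w(d["at"]).round(4),d["confidence"])
c=Cam("wrist"); print([ (t,c.w(d["at"]).round(4),c.pix(c.w(d["at"])).round(),d["confidence"]) for t in ("analyser","outline","spool") for d in spotter.tip_of("wrist",t)[:1]])
E
```

```text
time_s: 27.45
eef_pos: [0.4794, -0.0608, 0.0067]
eef_rot: [0.001, 0.729, 0.684, -0.0]
wrist_force: [0.9, -0.5, -0.0]
opening: 0.701
time_s: 28.45
eef_pos: [0.418, -0.1863, 0.1575]
eef_rot: [0.001, 0.974, 0.225, -0.0]
wrist_force: [0.0, -0.0, -0.2]
opening: 0.702
[ 0.41788733 -0.18543953  0.15730311] 28.5
[ 0.4728 -0.1539  0.0024] 0.57
[ 0.6822 -0.0799  0.0086] 0.31
[('analyser', array([ 0.4724, -0.1601,  0.0049]), array([276., 128.]), 0.97), ('outline', array([ 0.4708, -0.1602,  0.0052]), array([276., 130.]), 0.67)]
```

```bash
python3 -m pendant '[[[-14,17,0,-10,70],[-14,17,0,-10,70],[0,0,0,-10,70],[0,0,0,0,70],[0,0,0,0,70]]]'
cat > meas.py <<'E'
from h import *
for i in range(2): c=Cam("wrist")
s=monitor.get_obs(); M=rot(s["eef_rot"]);print(s["eef_pos"],s["time_s"],np.degrees(np.arctan2(M[1,1],M[0,1])))
c.save("pics/w9.png"); 
for t in("analyser","outline"):
  for d in spotter.tip_of("wrist",t)[:1]: print(t,c.w(d["at"]).round(4),d["confidence"])
# rectified ortho view at z=0 and z=.034 : 1 px/mm, x 380..680 (up), y -20..-320 (right)
def ortho(z):
    W=np.float32([[.38,-.02],[.68,-.02],[.68,-.32],[.38,-.32]]); src=np.float32([c.pix([*w,z]) for w in W]); dst=np.float32([[0,600],[0,0],[600,0],[600,600]])
    return cv2.warpPerspective(c.img,cv2.getPerspectiveTransform(src,dst),(600,600))
o0,o1=ortho(0),ortho(.034); np.save("o.npy",[o0,o1]); cv2.imwrite("pics/o9.png",np.hstack([o0,o1])[::1,::1,::-1][::1,:] if False else cv2.resize(np.hstack([o0,o1])[:,:,::-1],(800,400)))
E
python3 meas.py
```

```text
time_s: 29.38
eef_pos: [0.3904, -0.1503, 0.1576]
eef_rot: [0.0, 1.0, -0.029, 0.0]
wrist_force: [-1.0, 0.2, 0.2]
opening: 0.821
[ 0.39032782 -0.15032794  0.15746913] 29.475 -93.4181288675641
analyser [ 0.4698 -0.1605  0.0022] 0.73
```

```bash
python3 -m pendant '[[[0,0,-50,0,70],[0,0,-50,0,70],[0,0,-35,0,70],[0,0,-15,0,70],[0,0,0,0,70],[9,0,0,0,70],[10,0,0,0,70],[0,0,0,0,70]]]';python3 -m pendant '[[[10,-1,0,-1,70],[10,-1,0,-1,70],[10,-1,0,-1,70],[10,-1,0,-1,70],[10,-1,0,0,70],[10,-1,0,0,70],[10,-1,0,0,70],[0,0,0,0,70]]]'
python3 - <<'E'
from h import *
for i in range(2):c=Cam("top")
s=monitor.get_obs(); M=rot(s["eef_rot"]);print(s["eef_pos"],s["time_s"],np.degrees(np.arctan2(M[1,1],M[0,1])),s["wrist_force"])
for d in spotter.tip_of("top","analyser")[:1]: print(c.w(d["at"]).round(4),d["confidence"])
E
```

```text
time_s: 30.58
eef_pos: [0.4109, -0.1509, 0.0084]
eef_rot: [0.001, 1.0, -0.031, 0.001]
wrist_force: [-0.1, -0.1, -0.0]
opening: 0.821
time_s: 31.58
eef_pos: [0.4799, -0.1573, 0.0075]
eef_rot: [0.0, 0.998, -0.066, 0.0]
wrist_force: [0.0, -0.1, -0.8]
opening: 0.821
[ 0.4794183  -0.15722606  0.00748387] 31.675 -97.57526321510255 [ 0.03153635 -0.31056624 -0.76972571]
[ 0.5401 -0.1635  0.0015] 0.91
```

Another 12 mm, then back off to a clear position and measure.

```bash
python3 -m pendant '[[[6,0,0,0,70],[6,0,0,0,70],[0,0,0,0,70],[-30,2,0,0,70],[-20,0,60,0,70],[0,60,60,0,70],[-30,60,0,0,70],[-20,60,0,0,70]]]'; python3 -m pendant '[[[0,60,0,0,70],[0,60,0,0,70],[0,0,0,0,70]]]'
python3 - <<'E'
from h import *
c=Cam("top"); s=monitor.get_obs(); print(s["eef_pos"],s["time_s"])
for t in "analyser spool pack_long pack_short flux_jar loupe board marker driver bracket".split(): print(t,[(c.w(d["at"]).round(3).tolist(),round(d["confidence"],2)) for d in spotter.tip_of("top",t)[:2]])
c.save("pics/end.png",(265,140,405,250),5)
E
```

```text
time_s: 32.72
eef_pos: [0.3941, 0.0051, 0.112]
eef_rot: [0.0, 0.998, -0.067, 0.002]
wrist_force: [0.6, 0.4, 0.4]
opening: 0.821
time_s: 33.1
eef_pos: [0.3936, 0.1282, 0.1114]
eef_rot: [-0.001, 0.998, -0.062, 0.001]
wrist_force: [-0.2, 0.6, -0.6]
opening: 0.822
[0.39383973 0.12617474 0.11128068] 33.15
analyser [([0.553, -0.164, 0.005], 0.81), ([0.683, 0.011, 0.007], 0.32)]
spool [([0.59, 0.016, -0.002], 0.79), ([0.588, 0.4, 0.005], 0.44)]
pack_long [([0.684, 0.012, 0.004], 0.9), ([0.353, -0.454, -0.001], 0.6)]
pack_short [([0.685, -0.027, 0.001], 0.75), ([0.683, -0.079, 0.008], 0.61)]
flux_jar [([0.757, 0.165, -0.003], 0.76)]
loupe [([0.769, -0.191, 0.001], 0.78)]
board [([0.577, -0.426, 0.002], 0.59), ([0.768, -0.193, -0.003], 0.33)]
marker [([0.59, 0.401, 0.004], 0.56)]
driver [([0.798, 0.021, -0.003], 0.59)]
bracket [([0.725, -0.29, -0.006], 0.72)]
```

View pics/end.png

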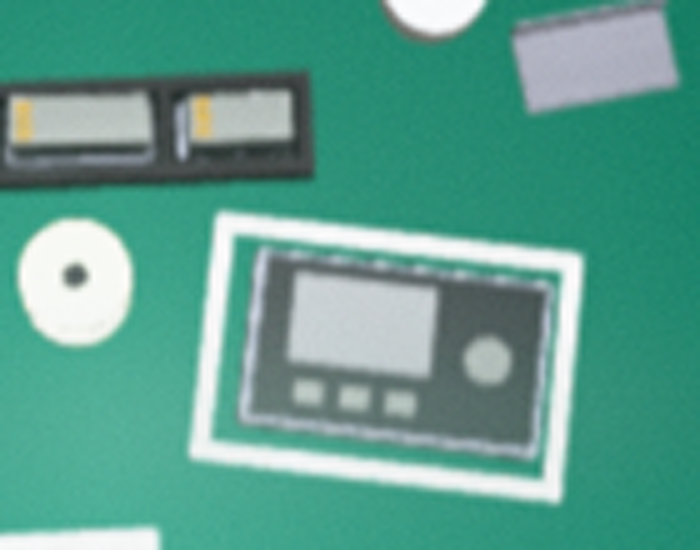

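The last crop shows the analyser inside the tape and parallel to it. Allowing for the height of its top, the gaps are even all round, and both packs are down in their pockets.

```bash
python3 -c "
from bench import order; print(order.hand_in())"
```

```text
the job is handed in; nothing more can be done
None
```

I finished the job and handed it in at about 33 s. No verdict is reported, so this rests on my own last checks.

**What I did:**
- **Packs:** I gripped each grey pack, lowered it into the pocket of its own length and released it. I left the two blue look-alikes alone.
- **Analyser:** I pushed it with two open fingers. It went back and turned, then past the spool with about 25–30 mm to spare, then into the outline.

**Last checks, from the top camera:**
- **Analyser:** it was at (0.553, −0.164) against an outline centre of (0.552, −0.165). It looked square with the tape, with even gaps once I allowed for the height of its top.
- **Long pack:** it was at (0.684, 0.012), within about 2 mm of its pocket centre.
- **Short pack:** it was at (0.683, −0.079), also within about 2 mm of its pocket centre.
- **Bystanders:** the spool and the other things were all within 5 mm of where they started, which is about the detector's noise.

**Disagreements:**
- The detector's top answer for the short pack in that last check was the dock itself. I used its second answer, which agreed with the picture and an earlier measurement.
- The wrist and top cameras differed by up to about 6 mm on the analyser partway through, within the 14 mm allowed.
- Seating each pack pressed on the pocket floor with about 25–30 N, plus a sideways force of about 14 N.

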